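# Drop a batch of stoppers from the twin hopper and lock its lever

## Task

One of the hopper's two chambers stands over the steel tray: tilt the spring-centred lever on top of the hopper towards that chamber, all the way to its stop, and hold it there until its three rubber stoppers have dropped into the tray. Let the lever spring back upright so the trap door shuts, then slide the locking bolt fully home around the lever. Keep the other chamber's stoppers in it and leave the rest of the bench undisturbed.

Things in the scene. Friction and masses are not known exactly. Their poses are not given: they have to be found in the camera images.
- hopper: Twin hopper on a four-legged stand, fixed, 346 mm wide (y). Origin on the bench under its centre; x away from the robot at yaw 0, y left. Two chambers, open on top, clear front and back, rims at z 215 mm, lie at y +20 to +98 (left) and -20 to -98 mm (right), x -52 to +52. Between them a white spine, 40 mm wide, top at z 215, runs along x and reaches out to x -168 mm (robot's side).
- door_left (a joint): Angle (rad) of the steel trap door under the left (+y) chamber: 0 shut, about 1.2 wide open. 73 mm long, hinged beside the spine at z 141 mm, swings down, sprung shut. The lever drives it through a linkage: lever tilted to +0.4 opens it to about 1.1, at the +0.5 stop to 1.2; it shuts as the lever comes upright and stays shut when the lever tilts to -y.
- door_right (a joint): The same for the right (-y) chamber: it opens as the lever is tilted to -y.
- lever (a joint): Lever angle (rad): 0 upright, positive = tilted to the hopper's +y (left), negative = to -y; stops at +-0.5. Pivot at x 0, y 0, z 210 mm of the hopper, turning about its x. Springs recentre it when let go; pushing it over takes some 4 to 8 N at 55 mm above the pivot. Can be pushed sideways without grasping.
- lever_grip (a point): Centre of the lever's grey handle: a paddle 30 mm (x) by 16 mm (y) by 45 mm tall, its centre 67.5 mm from the pivot and its top at z 300 mm on the hopper when upright; below it is a steel shaft of 12 mm diameter.
- bolt (a joint): Travel of the locking bolt (m): 0 drawn back, 0.04 fully home. It slides along the hopper's +x on the spine, towards the lever, and stays where it is left (friction 2 N); at home its two prongs lie either side of the lever's shaft and block it. Starts drawn back, at 0 to 0.012.
- bolt_tab (a point): Centre of the bolt's upright grey push tab: 10 mm (x) by 36 mm (y) by 50 mm tall, from z 224 to 274 mm on the hopper. It lies 105 mm to the robot's side (-x) of the lever's pivot at bolt 0, 65 mm when home. Push it from its -x side, without grasping.
- tray: Open steel tray, loose, 170 mm (x) by 125 mm (y) by 55 mm tall, 4 mm walls, standing under one of the two chambers, its centre about 77 mm to the left (+y) or right (-y) of the hopper's centre. Origin at the centre of its underside.
- filter_box: Flat closed cardboard box, 107 x 107 x 37 mm, loose, under the chamber without the tray; not to be moved. Origin at the centre of its underside.
- stopper_l1_c (a point): Centre of a red-brown tapered rubber stopper, 33 mm wide at the top, 29 mm at the foot, 36 mm tall, loose; starts upright on the trap door of the left (+y) chamber.
- stopper_l2_c (a point): Centre of a red-brown tapered rubber stopper, 33 mm wide at the top, 29 mm at the foot, 36 mm tall, loose; starts upright on the trap door of the left (+y) chamber.
- stopper_l3_c (a point): Centre of a red-brown tapered rubber stopper, 33 mm wide at the top, 29 mm at the foot, 36 mm tall, loose; starts upright on the trap door of the left (+y) chamber.
- stopper_r1_c (a point): Centre of a red-brown tapered rubber stopper, 33 mm wide at the top, 29 mm at the foot, 36 mm tall, loose; starts upright on the trap door of the right (-y) chamber.
- stopper_r2_c (a point): Centre of a red-brown tapered rubber stopper, 33 mm wide at the top, 29 mm at the foot, 36 mm tall, loose; starts upright on the trap door of the right (-y) chamber.
- stopper_r3_c (a point): Centre of a red-brown tapered rubber stopper, 33 mm wide at the top, 29 mm at the foot, 36 mm tall, loose; starts upright on the trap door of the right (-y) chamber.
- beaker: Bystander: glass beaker, 72 mm wide, 85 mm tall, on the robot's side of the hopper's stand; not to be moved.
- reagent_bottle: Bystander: glass bottle with a blue cap, 72 mm wide, 150 mm tall, to the left; not to be moved.
- flask: Bystander: conical glass flask, 94 mm wide, 140 mm tall, to the right; not to be moved.
- scoop: Bystander: steel scoop, 180 mm long, lying to the right; not to be moved.
- amber_jar: Bystander: amber jar with a black cap, 60 mm wide, 80 mm tall, to the left; not to be moved.

How it is judged:
By the outcome, as a careful person would: the job done as asked, in the order asked, and still so for the second after the job is handed in, with the robot touching nothing.
It also fails if it takes over 53 s, if anything falls off the work surface, if the arm or the gripper's body presses on something with over 40 N, if the wrist force passes 120 N, or if a joint passes its speed limit or range.

## Robot

A 7-joint arm with a two-finger parallel gripper is mounted at the origin on the work surface. World frame = base frame: x ahead of the robot, y to its left, z up, the work surface at z = 0. Lengths are in mm, angles in rad, forces in N, time in s.
With the tool pointing down it reaches from about 400 to 875 mm from the base axis. Payload 4.4 kg.
Tool frame: the origin (TCP) lies at the very end of the fingers, on their centre line; the grasp point (between the pads) lies 19 mm behind it; z points along the fingers, x is the direction in which the jaws open and shut, and the axes are right-handed (so a half turn about z gives the same grasp; the last joint's range is limited). The gripper opens to 85 mm and grips with 20 to 120 N. Pads are 22 mm wide; open, the fingers measure 114 mm over their backs; the gripper's body (76 mm by 85 mm) begins 54 mm behind the grasp point. The pads swing forward as they close: fully open they stand 13 mm farther back than shut.
Start: joints at [-1.339, 0.628, 0.038, 1.517, -0.027, 0.996, -0.02], TCP at [190.697, 621.412, 231.313] pointing down, gripper open.
Joint ranges: [-3.06, 3.06], [-0.37, 2.12], [-1.25, 1.32], [0.18, 2.47], [-1.1, 4.24], [0.23, 1.98], [-2.94, 2.94]. Speed limits (rad/s): [2.57, 2.57, 3.14, 3.14, 3.14, 3.14, 3.14].

## Interface

Orientations are given as [roll, pitch, yaw] about the fixed x, y, z axes, in that order (R = Rz(yaw) Ry(pitch) Rx(roll)).
In Python, from cell import telemetry, get_image, get_calibration, ctrl gives the robot as it stands. The module is installed in compiled form; this text tells all that it offers.
- The arm moves only by the tool arm_command, never from a script. Its arguments are lists of equal length, an entry for each row: "rot": the turn, a rotation vector about the world's x, y, z in degrees, a list of three; "slide": the shift along the world's x, y, z in mm, a list of three; "gripper": the finger opening in mm, from 0 to 85.4. A call has 1 to 5 rows; each row shifts and turns the pose as measured when the row begins; what a row does not reach is not made up. A row lasts 1/12 s, in which the tool goes at most 41.7 mm and 7.16 degrees, less where a joint would pass 70% of its speed; a pose out of reach is approached as far as the arm can. A call with a gripper value outside its range is refused whole. The fingers move at their own pace and stop on an object; the grip force is fixed at half the most. Time passes only in rows, so rows that do not move let the fingers close. It gives the time, the measured TCP pose, the force and the opening at its end, in the units of the state.
- telemetry.read_state(): the state, without advancing time (a new reading comes with each control period).
- get_image(name): name is "side" or "top"; returns (picture, depth): 384x512x3 uint8, red, green, blue; 384x512 float32, mm along the optical axis (not along the pixel's ray), 0 where there is no reading.
- get_calibration(name): a dict with "fx", "fy", "cx", "cy" (pixels), "D" ([k1, k2, p1, p2, k3] as OpenCV has them; the pictures are not rectified), "xyz" and "attitude" of the camera in the world. Camera axes: x right, y up, looking along -z (the intrinsics and any distortion apply to the point x, -y, -z); pixel columns grow to the right and rows downward; lengths in mm; the calibration is good to about 2 mm. A picture is of the moment at which its call begins. get_calibration takes no time and is no camera call.
- ctrl.finish_job(): hands the job in, once; it reports no verdict.
The state is a dict: "clock": time; "qpos": joint angles; "qd": joint speeds; "tau": joint torques, N m; "eef_pos": TCP position; "tool_rot": TCP orientation; "force": force on the tool from outside, world axes, zero at the start; "torque": the same for the moment, N m; "width": finger opening in mm.
Only numpy, scipy, OpenCV 4.12 (cv2) and the standard library are available. Lean on these libraries where they do the work, as an engineer would, in place of code of your own. Each camera call takes 0.05 s, during which the arm holds its last target.

## Working session

There is one attempt and no reset: what is moved stays moved. The work goes in short steps, Python scripts to look and compute and a tool call to move; the robot and the scene stay as the last step left them, time stands still between calls to the robot, and variables do not carry over. Pictures are saved under pics/ and viewed, and the job is handed in when it is done.

Besides the shell and the picture viewer there is one more tool, called after "Emit:" by a JSON object that holds its "method" and its "body". arm_command: Moves the arm, as the interface text tells. Its arguments: {"type":"object","properties":{"rot":{"type":"array"},"slide":{"type":"array"},"gripper":{"type":"array"}},"required":["rot","slide","gripper"]}

```bash
mkdir -p pics
cat > h.py <<'E'
import numpy as np, cv2
from cell import telemetry, get_image, get_calibration, ctrl
from scipy.spatial.transform import Rotation as R
def shot(n,tag):
    im,d=get_image(n); cv2.imwrite(f'pics/{tag}.png',im[:,:,::-1]); np.savez(f'pics/{tag}.npz',im=im,d=d); return im,d
E
python3 - <<'E'
from h import *
print(telemetry.read_state())
for n in ('side','top'):
    print(get_calibration(n)); shot(n,n+'0')
print(telemetry.read_state()['clock'])
E
```

```text
{'clock': 0.0, 'qpos': array([-1.33881153,  0.629315  ,  0.03844849,  1.51835892, -0.02697942,
        0.99629695, -0.02000988]), 'qd': array([ 0.00091184,  0.00147127, -0.00086938,  0.0004915 ,  0.00124839,
        0.00019995, -0.00083211]), 'tau': array([ 4.27967288e-04, -5.63412809e+01,  1.22563317e+00, -1.93441916e+01,
        1.07320046e-02,  1.03817825e-02,  6.17324602e-06]), 'eef_pos': array([190.51261281, 620.80922277, 230.41229048]), 'tool_rot': array([3.14154879e+00, 1.85952089e-03, 1.27300772e+00]), 'force': array([-1.20525458,  1.18757834,  0.16265086]), 'torque': array([-0.02374501, -0.0176209 ,  0.00327274]), 'width': 85.4004680485514}
{'fx': 475.2316529393098, 'fy': 475.2316529393098, 'cx': 249.09602247706505, 'cy': 183.7039673547159, 'D': array([-0.12146857,  0.        ,  0.        ,  0.        ,  0.        ]), 'xyz': array([ 358.96501122,  802.0397756 , 1197.38638316]), 'attitude': array([ 0.67086874, -0.0145774 , -2.9607994 ])}
{'fx': 361.98717999098903, 'fy': 361.98717999098903, 'cx': 261.13512042790444, 'cy': 190.90224369385146, 'D': array([-0.0344454,  0.       ,  0.       ,  0.       ,  0.       ]), 'xyz': array([ 318.25112881,   -4.69079422, 1126.36516477]), 'attitude': array([ 0.17879109,  0.00300908, -1.56915362])}
0.1
```

```bash
ls; ls pics
```

```text
h.py
pics
side0.npz
side0.png
top0.npz
top0.png
```

View pics/side0.png

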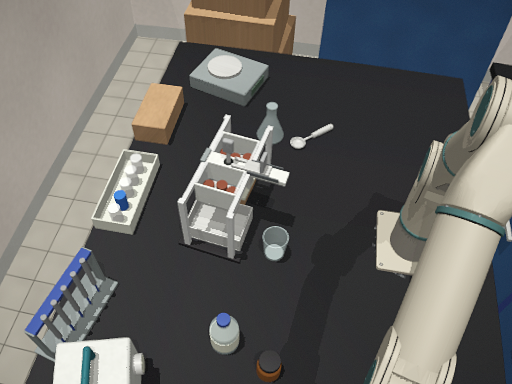

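View pics/top0.png

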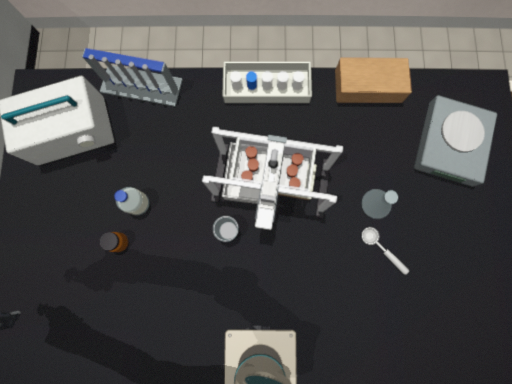

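Run:
```python
import cv2
a=cv2.imread('pics/side0.png')[105:270,165:345]; cv2.imwrite('pics/side0c.png',cv2.resize(a,None,fx=3.6,fy=3.6,interpolation=cv2.INTER_CUBIC))
a=cv2.imread('pics/top0.png')[120:250,190:360]; cv2.imwrite('pics/top0c.png',cv2.resize(a,None,fx=4.5,fy=4.5,interpolation=cv2.INTER_CUBIC))
```

```text
(no output)
```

View pics/side0c.png

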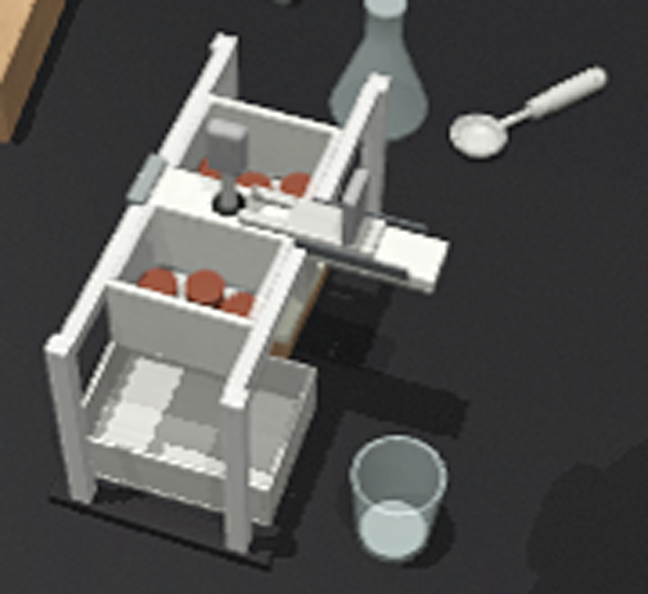

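View pics/top0c.png

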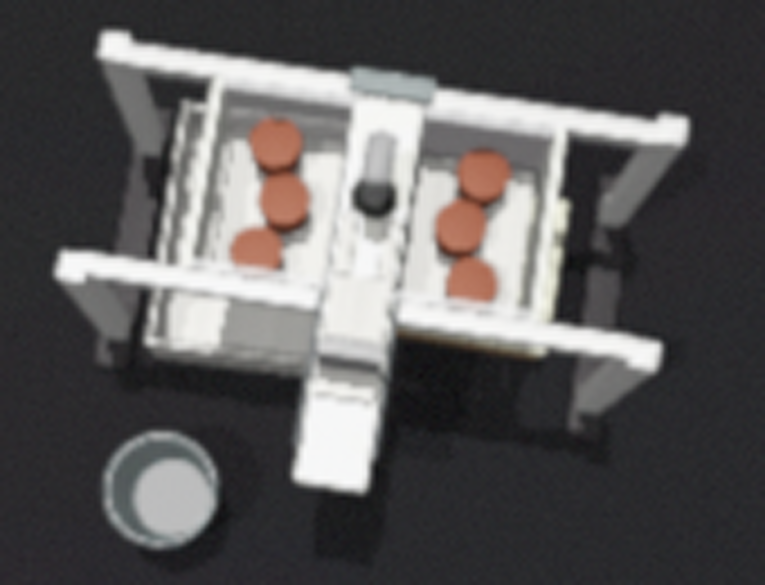

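```bash
cat >> h.py <<'E'
def ray(n,uv):
    c=get_calibration(n); K=np.array([[c['fx'],0,c['cx']],[0,c['fy'],c['cy']],[0,0,1]])
    p=cv2.undistortPoints(np.array(uv,float).reshape(-1,1,2),K,c['D']).reshape(-1,2)
    d=np.c_[p[:,0],-p[:,1],-np.ones(len(p))]
    return c['xyz'],d@R.from_euler('xyz',c['attitude']).as_matrix().T
def plane(n,uv,z):
    o,d=ray(n,uv); return o+d*((z-o[2])/d[:,2])[:,None]
def cloud(n,d):
    v,u=np.mgrid[0:384,0:512]; o,r=ray(n,np.c_[u.ravel(),v.ravel()]); return (o+r*d.ravel()[:,None]).reshape(384,512,3)
def proj(n,P):
    c=get_calibration(n); K=np.array([[c['fx'],0,c['cx']],[0,c['fy'],c['cy']],[0,0,1]])
    q=(np.atleast_2d(P)-c['xyz'])@R.from_euler('xyz',c['attitude']).as_matrix()
    q=q*[1,-1,-1]
    return cv2.projectPoints(q.reshape(-1,1,3),np.zeros(3),np.zeros(3),K,c['D'])[0].reshape(-1,2)
E
python3 - <<'E'
from h import *
np.set_printoptions(precision=1,suppress=True)
for n in('top','side'):
    z=np.load(f'pics/{n}0.npz'); im,d=z['im'],z['d']; C=cloud(n,d); 
    Z=C[...,2]; m=(im.min(2)>150)&(abs(Z-215)<12)&(abs(C[...,1])<250)&(C[...,0]>350)&(C[...,0]<800)
    P=C[m]; print(n,len(P),np.percentile(P[:,2],[5,50,95]))
    cv2.imwrite(f'pics/m_{n}.png',cv2.resize((m*255).astype(np.uint8)[100:270,160:360],None,fx=3,fy=3))
    print(cv2.minAreaRect(P[:,:2].astype(np.float32)))
    # tall stuff above 228
    m2=(Z>228)&(Z<310)&(abs(C[...,1])<120)&(C[...,0]>450)&(C[...,0]<750)
    l,lab,st,ce=cv2.connectedComponentsWithStats(m2.astype(np.uint8))
    for i in range(1,l):
        Q=C[lab==i]
        if len(Q)>8: print(i,len(Q),ce[i],Q.mean(0),Q.min(0),Q.max(0))
# spine end at z215, top
uv=np.array([[297,480],[368,488]])/4.5+[190,120]
print(plane('top',uv,215))
z=np.array([[100,38],[685,125],[60,258],[658,350]])/4.5+[190,120]
print(plane('top',z,215))
E
```

```text
top 2880 [210.6 215.2 224.4]
((509.3998718261719, -25.19305419921875), (345.2389221191406, 240.62098693847656), 81.2711181640625)
1 101 [274.  156.3] [552.3 -32.3 293.4] [541.1 -41.9 259.1] [569.1 -23.4 302.9]
6 102 [267.6 198. ] [456.4 -17.6 264.9] [451.  -35.  228.6] [464.8   0.8 277.2]
side 2010 [211.6 215.7 224.7]
((509.0717468261719, -27.908981323242188), (350.4608459472656, 242.43075561523438), 81.44168090820312)
1 183 [228.1 146.8] [553.4 -28.7 278.8] [539.6 -42.7 229.9] [568.2 -21.5 303.9]
2 116 [263.1 162.3] [456.3 -11.  258.2] [450.1 -34.8 228.1] [465.9   2.  277.9]
[[391.5  11.1 215. ]
 [387.1 -28.6 215. ]]
[[ 650.8  128.   215. ]
 [ 598.  -213.8  215. ]
 [ 518.4  147.5  215. ]
 [ 465.3 -193.3  215. ]]
```

Emit:
{"method": "arm_command", "body": {"rot": [[0,0,4.2],[0,0,4.2],[0,0,0],[0,0,0],[0,0,0]], "slide": [[0,0,40],[0,0,40],[0,0,35],[18,-35,0],[18,-35,0]], "gripper": [0,0,0,0,0]}}

```text
clock: 0.52
eef_pos: [219.6, 553.5, 344.2]
tool_rot: [-3.138, 0.007, 1.44]
force: [0.9, -0.5, -0.4]
width: 25.2
```

Emit:
{"method": "arm_command", "body": {"rot": [[0,0,0],[0,0,0],[0,0,0],[0,0,0],[0,0,0]], "slide": [[18,-35,0],[18,-35,0],[18,-35,0],[18,-35,0],[18,-35,0]], "gripper": [0,0,0,0,0]}}

```text
clock: 0.93
eef_pos: [310.3, 371.7, 344.4]
tool_rot: [-3.137, 0.005, 1.446]
force: [1.0, 0.2, 0.1]
width: -0.2
```

Emit:
{"method": "arm_command", "body": {"rot": [[0,0,-1.4],[0,0,0],[0,0,0],[0,0,0],[0,0,0]], "slide": [[18,-35,0],[18,-35,0],[18,-35,0],[18,-35,0],[18,-35,0]], "gripper": [0,0,0,0,0]}}

```text
clock: 1.35
eef_pos: [401.5, 186.3, 343.9]
tool_rot: [-3.136, 0.005, 1.421]
force: [1.2, -0.6, -0.4]
width: 0.5
```

Emit:
{"method": "arm_command", "body": {"rot": [[0,0,0],[0,0,0],[0,0,0],[0,0,0],[0,0,0]], "slide": [[18,-35,0],[18,-35,0],[18,-35,0],[18,-35,0],[18,-35,0]], "gripper": [0,0,0,0,0]}}

```text
clock: 1.77
eef_pos: [492.6, 1.5, 343.7]
tool_rot: [-3.135, 0.005, 1.422]
force: [0.7, 0.2, -0.2]
width: 0.0
```

Emit:
{"method": "arm_command", "body": {"rot": [[0,0,0],[0,0,0],[0,0,0],[0,0,0]], "slide": [[18,-35,0],[18,-30,0],[18,-23,0],[0,0,0]], "gripper": [0,0,0,0]}}

```text
clock: 2.1
eef_pos: [548.9, -101.4, 342.6]
tool_rot: [-3.136, 0.011, 1.411]
force: [-0.8, 0.3, 0.9]
width: -0.2
```

Emit:
{"method": "arm_command", "body": {"rot": [[0,0,0],[0,0,0],[0,0,0],[0,0,0]], "slide": [[0,5,-35],[0,5,-30],[0,0,-17],[0,0,0]], "gripper": [0,0,0,0]}}

```text
clock: 2.43
eef_pos: [549.3, -94.7, 257.7]
tool_rot: [-3.138, 0.012, 1.403]
force: [-0.3, 0.1, -0.4]
width: 0.0
```

Run:
```python
from h import *
print(telemetry.read_state()['eef_pos'])
for n in('top','side'): shot(n,n+'1')
a=cv2.imread('pics/side1.png')[105:270,165:345]; b=cv2.imread('pics/top1.png')[110:260,190:360]
a=cv2.resize(a,(400,367),interpolation=2);b=cv2.resize(b,(400,367),interpolation=2)
cv2.imwrite('pics/both1.png',np.hstack([a,b]))
```

```text
[549.27577419 -94.71743904 257.68173011]
```

View pics/both1.png

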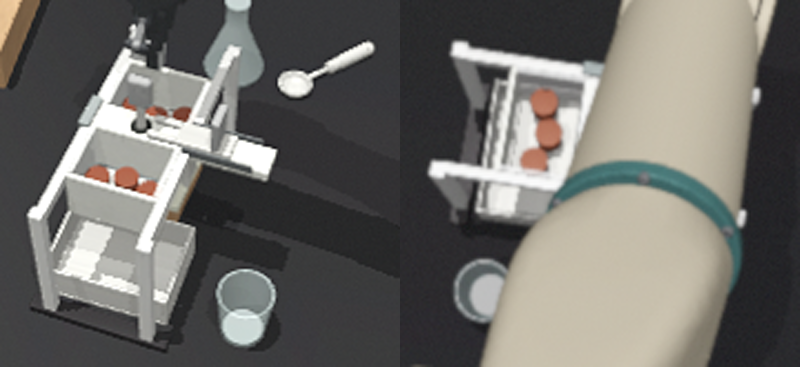

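Emit:
{"method": "arm_command", "body": {"rot": [[0,0,0.8],[0,0,0],[0,0,0],[0,0,0],[0,0,0]], "slide": [[3,20,0],[2,12,0],[1,8,0],[1,6,0],[1,6,0]], "gripper": [0,0,0,0,0]}}

```text
clock: 2.95
eef_pos: [560.7, -47.4, 266.3]
tool_rot: [3.132, 0.02, 1.413]
force: [-1.3, -8.5, -4.2]
width: 0.2
```

Emit:
{"method": "arm_command", "body": {"rot": [[0,0,0],[0,0,0],[0,0,0],[0,0,0]], "slide": [[1,5,-3],[1,5,-3],[0,5,-2],[0,0,0]], "gripper": [0,0,0,0]}}

```text
clock: 3.28
eef_pos: [563.1, -43.4, 264.1]
tool_rot: [3.124, 0.035, 1.407]
force: [-0.5, -3.6, -2.1]
width: -0.2
```

```bash
cat >> h.py <<'E'
def look(tag):
    im,d=shot('side',tag); print(telemetry.read_state()['eef_pos'],telemetry.read_state()['force'])
    cv2.imwrite(f'pics/{tag}c.png',cv2.resize(cv2.imread(f'pics/{tag}.png')[105:270,165:345],None,fx=3.6,fy=3.6,interpolation=2))
E
python3 -c "
from h import *
look('s2')"
```

```text
[562.91273779 -44.65746218 264.20040255] [-1.90819016 -9.08374773  0.71056161]
```

View pics/s2c.png

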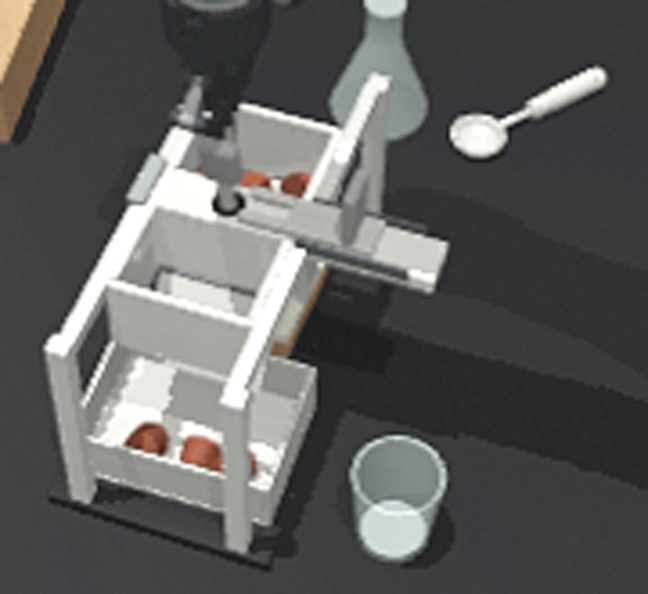

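Emit:
{"method": "arm_command", "body": {"rot": [[0,0,0],[0,0,0],[0,0,0]], "slide": [[0,12,-5],[0,12,-5],[0,12,-3]], "gripper": [0,0,0]}}

```text
clock: 3.58
eef_pos: [565.8, -24.7, 257.5]
tool_rot: [3.109, 0.053, 1.392]
force: [-3.5, -31.4, 9.2]
width: -0.3
```

```bash
python3 -c "
from h import *
look('s3')"
```

```text
[565.76644111 -25.79707903 257.75631215] [ -1.90001544 -12.87030618   7.220239  ]
```

View pics/s3c.png

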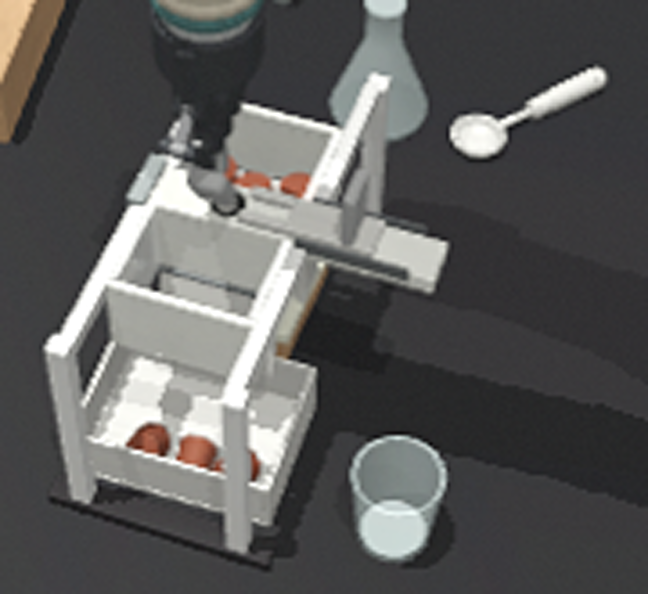

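Emit:
{"method": "arm_command", "body": {"rot": [[0,0,0],[0,0,0],[0,0,0],[0,0,0],[0,0,0]], "slide": [[0,6,0],[0,6,0],[0,6,0],[0,6,0],[0,6,0]], "gripper": [0,0,0,0,0]}}

```text
clock: 4.05
eef_pos: [564.5, -23.9, 262.4]
tool_rot: [3.1, 0.09, 1.371]
force: [-0.0, -11.6, -0.0]
width: 0.0
```

```bash
python3 -c "
from h import *
look('s4')"
```

```text
[564.45770966 -23.70399985 262.42676266] [ -0.98244996 -12.01503368  -0.29852346]
```

View pics/s4c.png

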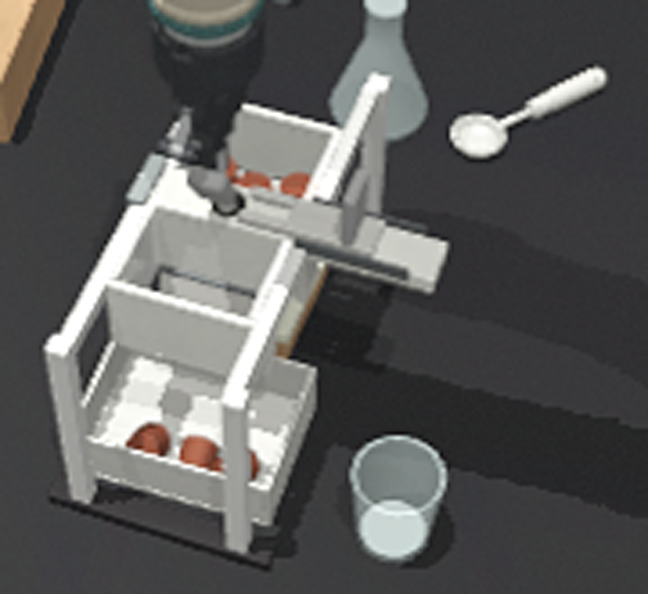

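Emit:
{"method": "arm_command", "body": {"rot": [[0,0,0],[0,0,0],[0,0,0],[0,0,0],[0,0,0]], "slide": [[-1,-4,0],[-1,-4,0],[-1,-4,0],[-1,-4,0],[-1,-4,0]], "gripper": [0,0,0,0,0]}}

```text
clock: 4.52
eef_pos: [561.1, -46.3, 265.2]
tool_rot: [3.093, 0.09, 1.37]
force: [0.1, -4.4, 0.8]
width: -0.0
```

Emit:
{"method": "arm_command", "body": {"rot": [[0,0,0],[0,0,0],[0,0,0],[0,0,0],[0,0,0]], "slide": [[-1,-4,0],[-1,-4,0],[-1,-4,0],[-1,-4,0],[-1,-4,0]], "gripper": [0,0,0,0,0]}}

```text
clock: 4.93
eef_pos: [555.6, -68.4, 264.8]
tool_rot: [3.093, 0.089, 1.369]
force: [0.5, 0.0, -0.2]
width: 0.0
```

```bash
python3 -c "
from h import *
s=telemetry.read_state()
print(np.degrees((R.from_euler('xyz',[np.pi,0,1.42])*R.from_euler('xyz',s['tool_rot']).inv()).as_rotvec()))
look('s5')"
```

```text
[5.50905558 1.82134091 2.76864743]
[555.21609788 -69.47696251 264.90336952] [-0.48854023 -0.55532535 -0.99769274]
```

View pics/s5c.png

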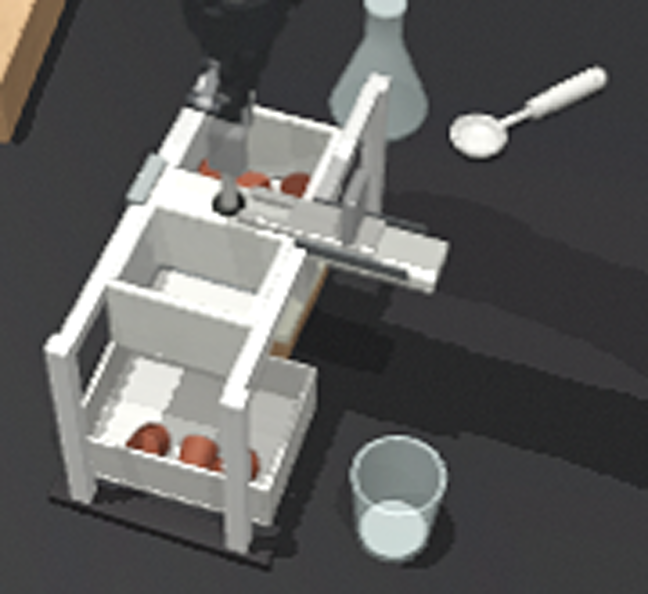

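Emit:
{"method": "arm_command", "body": {"rot": [[0,0,0],[3,1,1.5],[2.5,0.8,1.3],[0,0,0],[0,0,0]], "slide": [[-1,-8,38],[0,0,38],[-10,0,5],[-32,15,0],[-32,15,0]], "gripper": [0,0,0,0,0]}}

```text
clock: 5.4
eef_pos: [482.3, -46.8, 347.0]
tool_rot: [-3.141, -0.002, 1.424]
force: [-0.2, 0.5, -0.5]
width: -0.2
```

Emit:
{"method": "arm_command", "body": {"rot": [[0,0,0],[0,0,0],[0,0,0],[0,0,0]], "slide": [[-32,15,0],[-25,12,0],[-10,5,0],[0,0,0]], "gripper": [0,0,0,0]}}

```text
clock: 5.73
eef_pos: [406.5, -10.4, 347.2]
tool_rot: [-3.137, -0.007, 1.428]
force: [-0.0, 0.4, -0.5]
width: -0.2
```

Emit:
{"method": "arm_command", "body": {"rot": [[0,0,0],[0,0,0],[0,0,0],[0,0,0],[0,0,0]], "slide": [[0,0,-35],[0,0,-35],[0,0,-22],[0,0,-8],[0,0,0]], "gripper": [0,0,0,0,0]}}

```text
clock: 6.15
eef_pos: [411.9, -9.4, 246.2]
tool_rot: [3.133, -0.011, 1.432]
force: [0.6, 0.1, 0.7]
width: 0.1
```

```bash
python3 -c "
from h import *
look('s6')"
```

```text
[412.3356763   -9.44417735 246.89699468] [ 0.85779268 -0.05617268 -0.25481566]
```

View pics/s6c.png

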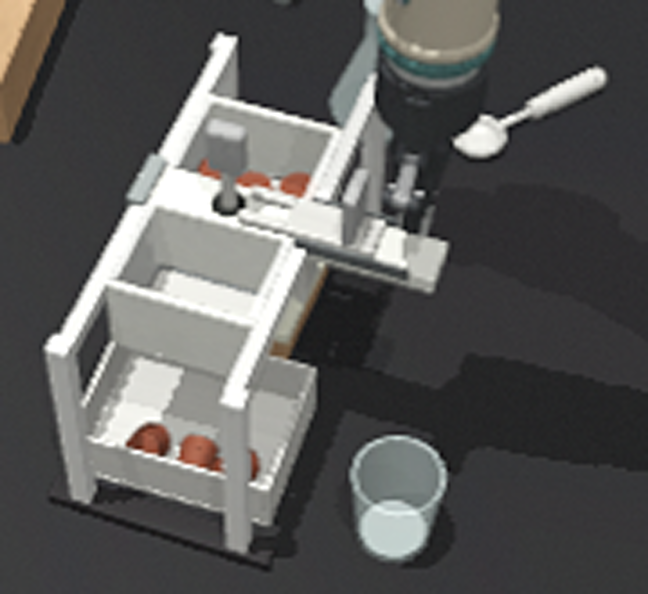

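Emit:
{"method": "arm_command", "body": {"rot": [[0,0,0],[0,0,0],[0,0,0],[0,0,0],[0,0,0]], "slide": [[10,-1.5,0],[10,-1.5,0],[8,-1.2,0],[8,-1.2,0],[8,-1.2,0]], "gripper": [0,0,0,0,0]}}

```text
clock: 6.62
eef_pos: [460.8, -16.6, 248.9]
tool_rot: [3.133, -0.012, 1.432]
force: [-2.4, 1.4, -2.4]
width: 0.4
```

Emit:
{"method": "arm_command", "body": {"rot": [[0,0,0],[0,0,0],[0,0,0]], "slide": [[8,-1.2,-1],[8,-1.2,-1],[7,-1,0]], "gripper": [0,0,0]}}

```text
clock: 6.87
eef_pos: [476.3, -19.3, 246.2]
tool_rot: [-3.127, -0.013, 1.432]
force: [-29.8, 4.1, 21.5]
width: 0.1
```

Emit:
{"method": "arm_command", "body": {"rot": [[0,0,0],[0,0,0],[0,0,0]], "slide": [[5,-0.8,0],[5,-0.8,0],[4,-0.6,0]], "gripper": [0,0,0]}}

```text
clock: 7.12
eef_pos: [474.9, -19.3, 244.8]
tool_rot: [-3.089, -0.014, 1.432]
force: [-12.0, 1.5, 9.8]
width: -0.0
```

Emit:
{"method": "arm_command", "body": {"rot": [[0,0,0],[0,0,0],[0,0,0],[0,0,0]], "slide": [[-10,1.5,0],[-20,3,0],[-15,2,25],[0,0,35]], "gripper": [0,0,0,0]}}

```text
clock: 7.45
eef_pos: [429.3, -13.1, 301.5]
tool_rot: [-3.082, -0.011, 1.431]
force: [1.2, -0.2, -0.1]
width: 0.2
```

Emit:
{"method": "arm_command", "body": {"rot": [[0,0,0],[0,0,0],[0,0,0],[0,0,0],[0,0,0]], "slide": [[0,20,35],[-10,38,0],[-10,38,0],[-10,38,0],[-10,38,0]], "gripper": [0,0,0,0,0]}}

```text
clock: 7.87
eef_pos: [401.6, 156.6, 348.8]
tool_rot: [-3.115, -0.019, 1.41]
force: [1.0, 0.7, 0.4]
width: 0.0
```

Emit:
{"method": "arm_command", "body": {"rot": [[0,0,0],[0,0,0],[0,0,0],[0,0,0],[0,0,0]], "slide": [[0,40,0],[0,40,0],[0,40,0],[0,40,0],[0,0,0]], "gripper": [0,0,0,0,0]}}

```text
clock: 8.28
eef_pos: [403.2, 334.3, 353.1]
tool_rot: [-3.126, -0.038, 1.42]
force: [0.0, 0.3, 0.2]
width: -0.1
```

Run:
```python
from h import *
look('s7'); shot('top','t7')
cv2.imwrite('pics/t7c.png',cv2.resize(cv2.imread('pics/t7.png')[120:250,190:360],None,fx=4.5,fy=4.5,interpolation=2))
z=np.load('pics/t7.npz'); C=cloud('top',z['d']);Z=C[...,2]
m=(Z>228)&(Z<310)&(C[...,1]>-80)&(C[...,1]<40)&(C[...,0]>440)&(C[...,0]<700)
l,lab,st,ce=cv2.connectedComponentsWithStats(m.astype(np.uint8))
ex=np.array([.989,-.149]);ey=np.array([.149,.989])
for i in range(1,l):
    Q=C[lab==i]
    if len(Q)>8: r=Q[:,:2]-[556,-33]; print(len(Q),Q.min(0).round(1),Q.max(0).round(1),(r@ex).min(),(r@ex).max(),(r@ey).mean())
```

```text
[404.03577132 330.44327583 353.03521048] [ 1.20521501 -0.08942593 -0.10828273]
100 [541.4 -40.2 262.6] [568.8 -22.8 303.6] -14.79667385175902 13.102477863743065 1.2072223584238544
111 [484.8 -40.  228.4] [499.4  -6.3 278.1] -71.908796873483 -59.18457492251977 0.4450024598565341
```

View pics/s7c.png

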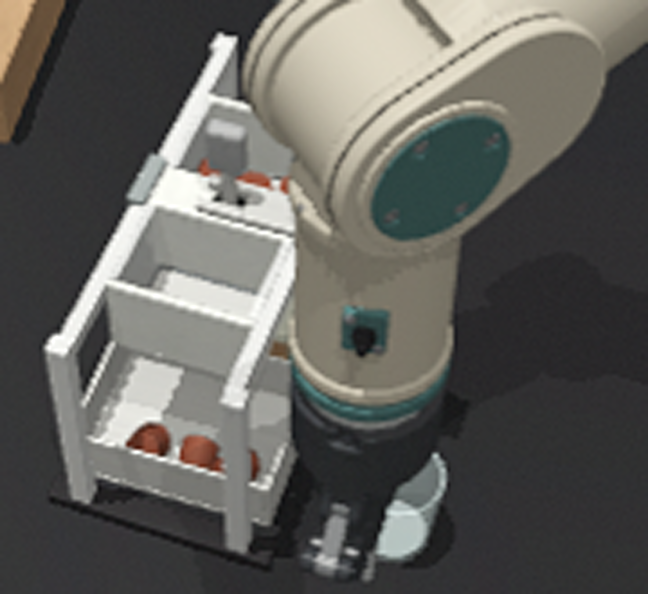

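View pics/t7c.png

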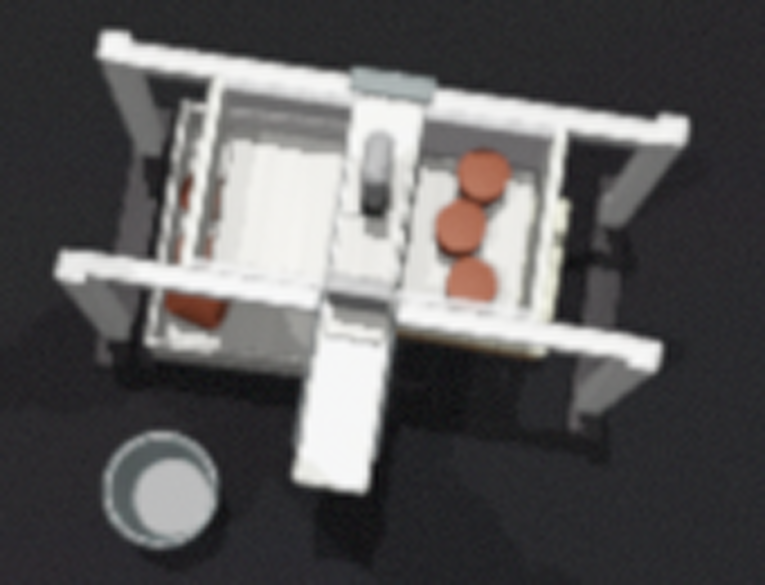

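```bash
python3 -c "
from h import *
print(ctrl.finish_job(), telemetry.read_state()['clock'])"
```

```text
the job is handed in; nothing more can be done
the job is handed in; nothing more can be done
```

The job is done and handed in at about 8.4 s. I pushed the lever towards the left chamber, which stands over the tray, until it stopped. I held it there for about half a second, let it back slowly, and slid the bolt home.

What the last checks showed:
- **Stoppers:** all three left stoppers lie in the tray, and the left chamber is empty. The three right stoppers are still in their chamber.
- **Lever:** it stands upright, and the left trap door is shut.
- **Bolt:** the tab centre measures about 65.5 mm from the pivot, against 65 mm when fully home. It came to a firm stop under the push.
- **Forces:** I read them only at the end of each move. The highest reading was about 37 N in total, when the bolt reached its stop.
- **Rest of the bench:** the beaker, filter box and tray look unmoved in the last top picture. I did not measure the bottle, jar, flask or scoop at the end, but the arm passed well above them.

Two things went slightly differently from the plan:
- **Early drop:** the stoppers had already fallen by the first picture of the push, before the lever reached its stop. I then pushed it to the stop and held it.
- **Drift while pushing:** the tool rose a few mm and tilted a few degrees against the lever. I corrected this before moving to the bolt.

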